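Set the pottery wheel to turn the other way

TASK

The tabletop pottery wheel is stopped and must be set to turn the other way for a left-handed potter, by touch alone. Press the ribbed pad of its black control cover so that the cover pops up, press down the near end (the end towards the machine's front) of the large rocker underneath until it snaps over, then push the cover down again and press it until it stays latched shut, and draw back. Leave the small power rocker and the round speed knob as they are, and do not shift, tip or pick up the mug on the wheel or any other thing lying about.

Things in the scene. Friction and masses are not known exactly. Their poses are not given: they have to be found in the camera images.
- wheel: tabletop pottery wheel: fixed blue housing 485 (x) by 360 (y), flat deck 115 above the table. Origin on its underside, mid-width, 220 behind its front; +x from its front (control side, towards the robot) to its back, z up. Wheel axis at x = 115: splash pan 284 across, rim 155 high; wheel head 150 high. Control well: x -200 to -112, y -80 to 80, floor 85 high
- cover (a joint): angle of the black cover over the control well, rad: 0 latched shut; grows as it opens, 1.83 (105 deg, leaning back) fully open; -0.075 pressed in to its firm stop. Plate 85 (x) by 156 (y) by 9.5, hinged at its back edge, top 7.5 above the deck when shut. Push-push latch: press the shut cover in and let go, and a spring swings it fully open in about 1 s
- cover_pad (a point): middle of the top of the ribbed press pad (26 by 44, flush) at the middle of the cover's front edge, 70 from the hinge axis; moves with the cover; 122.5 above the table when shut. To release the latch press it in by 4 mm (about 3 N; its stop is at 5 mm) and let go. To latch, press it in to the stop and let go: it comes back to 122.5 and stays
- cover_edge (a point): middle of the cover's free edge, on its outer face, 88 from the hinge axis; moves with the cover; 201 above the table when open. The open cover is pushed over from behind, with 2 to 3 N near this edge, and its spring opens it again if it is let go before it latches
- cover_hinge (a point): middle of the cover's hinge axis, fixed on the machine: at x = -109, y = 0 in the wheel's frame, 117 above the table; the axis runs along the wheel's y
- direction (a joint): angle of the large black rocker (direction switch), rad: 0 with its far end down (as found), 0.349 with its near end down (wanted). Two flat halves, each 28 long (along the wheel's x) and 28 wide, set at 20 degrees; pivot at x = -145, y = 48 in the wheel's frame, 92.5 above the table. It takes about 2 N, snaps over past the middle and stays. Under the cover
- direction_near (a point): point on the top face of the large rocker's near half, mid-width, 20 from the pivot towards the machine's front; moves with the rocker: 101.5 above the table as found, 95 when that end is down
- power (a joint): angle of the small black rocker (power switch), rad: 0 off, with its far end down; 0.349 on. Each half 15 long and 15 wide; to be left at 0
- power_top (a point): middle of the small power rocker, at x = -145, y = -2 in the wheel's frame, 95 above the table
- speed_mark (a point): tip of the pointer line on top of the round speed knob, 11 from its axis; knob 30 across, its axis at x = -150, y = -50 in the wheel's frame, top 101.5 above the table, turned anyhow at the start; not to be turned
- bisque_mug: white unglazed mug standing on the wheel head, 82 across, 95 high, handle to its +y, origin at the centre of its underside; only to be left alone
- glaze_pot: small white pot with a lid standing on the deck beside the cover on the -y side, 42 across, 47 high, origin at the centre of its underside; only to be left alone
- trim_tool: trimming tool lying on the deck beside the cover on the +y side, 160 long, 11 thick, wooden handle towards its -x and wire loop towards its +x; origin under its middle; only to be left alone
- paper_cup_a: white paper cup on the table, 80 across, 92 high, origin at the centre of its underside; only to be left alone
- paper_cup_b: a second such paper cup; only to be left alone
- bowl: white bowl on the table, 124 across, 50 high, origin at the centre of its underside; only to be left alone
- phone: black phone lying on the table, 74 by 150 by 9, origin at the centre of its underside; only to be left alone
- spoon: steel spoon lying on the table, about 170 long; only to be left alone

How it is judged:
On the way, in this order (a step that is already met when the one before it is completed fails the run):
1. the cover has popped up and stands open (value of joint cover above 1.5 rad), for 0.2 s.
2. the large rocker has snapped over, near end down, with the cover open (value of joint direction above 0.28 rad and value of joint cover above 1 rad), for 0.2 s.
At the end, for the whole second after the job is handed in: The cover is latched shut by itself (within 0.03 rad of 0), the large rocker has its near end down (above 0.28 rad), the small power rocker is still off (below 0.08 rad), the tip of the speed knob's pointer is within 5 mm of where it was, and every loose thing is within 20 mm of where it stood (value of joint cover between -0.03 and 0.03 rad and value of joint direction above 0.28 rad and value of joint power below 0.08 rad and distance of speed_mark from where it was at the start of the episode below 0.005 m and distance of each of bisque_mug, glaze_pot, trim_tool, paper_cup_a, paper_cup_b, bowl, phone, spoon from where it was at the start of the episode below 0.02 m); the robot touches nothing.
It fails at once if the power rocker was pressed (value of joint power above 0.17 rad).
It fails at once if the speed knob was turned (distance of speed_mark from where it was at the start of the episode above 0.006 m).
It fails at once if a loose thing was shifted or picked up (distance of any of bisque_mug, glaze_pot, trim_tool, paper_cup_a, paper_cup_b, bowl, phone, spoon from where it was at the start of the episode above 0.025 m).
It fails at once if a standing thing was tipped (angle between any of bisque_mug, glaze_pot, paper_cup_a, paper_cup_b, bowl's own z axis and vertical above 0.35 rad).
It also fails if it takes over 54 s, if anything falls off the work surface, if the arm or the gripper's body presses on something with over 40 N, if the wrist force passes 120 N, or if a joint passes its speed limit or range.

ROBOT

A 7-joint arm with a two-finger parallel gripper is mounted at the origin on the work surface. World frame = base frame: x ahead of the robot, y to its left, z up, the work surface at z = 0. Lengths are in m, angles in rad, forces in N, time in s.
With the tool pointing down it reaches from about 0.425 to 0.925 m from the base axis. Payload 6.8 kg.
Tool frame: the origin (TCP) lies between the finger pads; the fingertips stand 22 mm ahead of it and the grasp point (between the pads) lies 3 mm ahead of it; z points along the fingers, y is the line along which they close (so a half turn about z gives the same grasp; the last joint's range is limited). The gripper opens to 85 mm and grips with 20 to 120 N. Pads are 22 mm wide; open, the fingers measure 114 mm over their backs; the gripper's body (76 mm by 85 mm) begins 54 mm behind the grasp point. The pads swing forward as they close: fully open they stand 13 mm farther back than shut.
Start: joints at [1.034, 0.477, 0.022, 1.555, -0.011, 1.109, -0.083], TCP at [0.281, -0.614, 0.253] pointing down, gripper open.
Joint ranges: [-2.96, 2.96], [-0.34, 2.1], [-1.41, 1.46], [0.24, 2.44], [-1.37, 4.51], [0.17, 1.92], [-2.96, 2.96]. Speed limits (rad/s): [2.39, 2.39, 3.14, 3.14, 3.14, 3.14, 3.14].

INTERFACE

Orientations are given as a rotation vector (axis times angle).
In Python, from station import robot gives the robot as it stands.
- The arm moves only by the tool apply_moves, never from a script. Its argument "motion" is a list of rows, each a list of 7 numbers: the turn, a rotation vector about the tool's x, y, z in degrees, then the shift along the tool's x, y, z in cm, then the opening, from -1 (shut) to 1 (fully open). In form: [[ax, ay, az, dx, dy, dz, jaw], ...]. A call has 1 to 8 rows; each row shifts and turns the commanded pose from where the row before left it, along the tool's axes as they then stand; what a row does not reach is not made up. A row lasts 1/10 s, in which the tool goes at most 50 mm and 8.59 degrees, less where a joint would pass 70% of its speed; a pose out of reach is approached as far as the arm can. A call is refused whole if a number of a shift passes 5 or a number of a turn 8.59, either way. A call with a gripper value outside its range is refused whole. The fingers move at their own pace and stop on an object; "grip_force" is the grip in N (left out, the last holds). Time passes only in rows, so rows that do not move let the fingers close. It gives the time, the measured TCP pose, the force, the opening and the grip force at its end, in the units of the state.
- robot.sense(): the state, without advancing time (a new reading comes with each control period).
- robot.grab_frame(name): name is "scene" or "top" or "wrist"; returns the picture (420x560x3 uint8, red, green, blue); there is no depth.
- robot.calibration(name): a dict with "fx", "fy", "cx", "cy" (pixels), "R" (3x3) and "t" (3): a world point X has camera coordinates R X + t. Camera axes: x right, y down, z forward; pixel columns grow to the right and rows downward; lengths in m; the calibration is good to about 2 mm. The wrist camera is an equidistant fisheye: a pixel r from the principal point sees the ray r / f radians off the axis. A picture is of the moment at which its call begins: read the wrist's pose just before it. calibration takes no time and is no camera call; for the wrist camera it gives the pose at the moment of the call.
- robot.close_job(): hands the job in; it is judged then, once.
The state is a dict: "t": time; "q": joint angles; "joint_velocities": joint speeds; "joint_torque": joint torques, N m; "eef_pos": TCP position; "orientation": TCP orientation; "force": force on the tool from outside, world axes, zero at the start; "ft_torque": the same for the moment, N m; "width": finger opening in m; "grip_force": force on a finger pad.
Only numpy, scipy, OpenCV 4.12 (cv2) and the standard library are available. Lean on these libraries where they do the work, as an engineer would, in place of code of your own. Each camera call takes 0.05 s, during which the arm holds its last target. There are 200 camera calls.

## Working session

There is one attempt and no reset: what is moved stays moved. The work goes in short steps, Python scripts to look and compute and a tool call to move; the robot and the scene stay as the last step left them, time stands still between calls to the robot, and variables do not carry over. Pictures are saved under pics/ and viewed, at most 10 in all, crops included, and the job is handed in when it is done.

Besides the shell and the picture viewer there is one more tool, called as name([rows], argument=value, ...), one row to a line, values as JSON. apply_moves: Moves the arm, as the interface text tells. Its arguments: {"type":"object","properties":{"motion":{"type":"array"},"grip_force":{"type":"number"}},"required":["motion"]}

```bash
mkdir -p pics
python3 - <<'E'
from station import robot
import cv2
s=robot.sense();print(s)
for n in("scene","top"):
    cv2.imwrite(f"pics/{n}0.png",robot.grab_frame(n)[:,:,::-1]);print(n,robot.calibration(n))
E
```

```text
{'t': 0.0, 'q': array([ 1.03388862,  0.47780153,  0.02234764,  1.55645998, -0.01148068,
        1.10932371, -0.08310329]), 'joint_velocities': array([ 0.00128923,  0.00100291, -0.00192466, -0.00041639, -0.00105394,
        0.00076347, -0.0017089 ]), 'joint_torque': array([ 2.27260530e-04, -5.96461308e+01,  1.60800051e+00, -2.81203580e+01,
        1.24869586e-02,  9.36207158e-03, -2.50470765e-05]), 'eef_pos': array([ 0.28040061, -0.61338386,  0.2523213 ]), 'orientation': array([-3.06791413e+00, -6.68072355e-01,  8.65773392e-04]), 'force': array([ 0.62420227,  0.51432348, -0.11931305]), 'ft_torque': array([0.01180518, 0.05284783, 0.03402222]), 'grip_force': 0.0, 'width': 0.08527386058913551}
scene {'fx': 435.8927819725696, 'fy': 435.8927819725696, 'cx': 281.1236617026361, 'cy': 208.90526641566402, 'R': array([[ 0.26879355,  0.96317648,  0.00641102],
       [ 0.69821917, -0.19025829, -0.69013895],
       [-0.66350585,  0.1899812 , -0.72364848]]), 't': array([-0.16704843, -0.30355452,  1.64305874])}
top {'fx': 501.4595192987555, 'fy': 501.4595192987555, 'cx': 280.2910756745824, 'cy': 210.65723570522522, 'R': array([[ 0.02195192, -0.99973066, -0.00753134],
       [-0.99789611, -0.02145073, -0.0611819 ],
       [ 0.06100386,  0.00885856, -0.99809822]]), 't': array([0.00676202, 0.54353067, 1.39054758])}
```

View pics/top0.png

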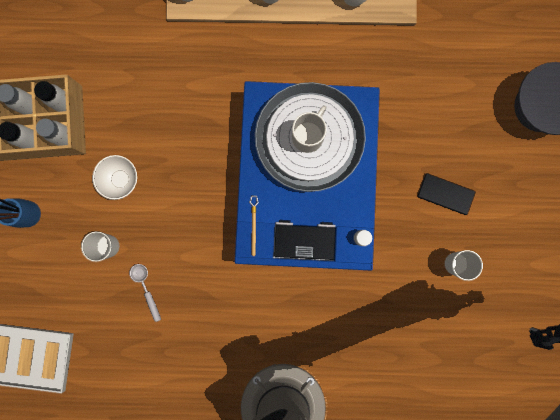

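View pics/scene0.png

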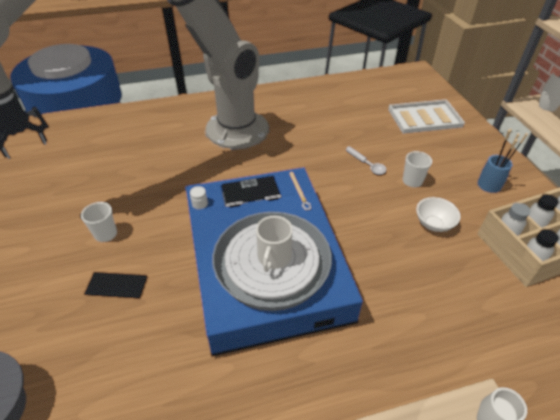

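The top view shows the wheel housing at about (236–380, 83–270). The black cover is at (275–337, 222–261) with its pad at (304, 252). The pot is at (364, 238) and the tool runs down x≈254. I'll fit the housing pose in both views.

```bash
cat > h.py <<'E'
import numpy as np,cv2
from scipy.optimize import minimize
from scipy.spatial.transform import Rotation as Ro
def proj(c,X):
    P=np.atleast_2d(X)@np.array(c['R']).T+c['t'];return P[:,:2]/P[:,2:]*[c['fx'],c['fy']]+[c['cx'],c['cy']]
def W(p,X):
    X=np.atleast_2d(np.array(X,float))/1000;c,s=np.cos(p[2]),np.sin(p[2])
    return np.c_[p[0]+c*X[:,0]-s*X[:,1],p[1]+s*X[:,0]+c*X[:,1],X[:,2]]
E
python3 - <<'E'
from h import *
from station import robot
C={n:robot.calibration(n) for n in("top","scene")}
box=[[x,y,z] for x in(-220,265) for y in(-180,180) for z in(0,115)]
H={}
for n in C:
    im=cv2.imread(f"pics/{n}0.png").astype(int);b,g,r=im[...,0],im[...,1],im[...,2]
    m=((b>1.6*r)&(b>1.5*g)&(b>50)).astype(np.uint8)
    k,l,st,_=cv2.connectedComponentsWithStats(m)
    # choose largest comp near the wheel
    i=max(range(1,k),key=lambda i:st[i,4]);m=(l==i).astype(np.uint8)
    H[n]=cv2.convexHull(cv2.findNonZero(m)).astype(np.float32);print(n,st[i])
def cost(p,ns=("top","scene")):
    v=0
    for n in ns:
        h=cv2.convexHull(proj(C[n],W(p,box)).astype(np.float32))
        a,_=cv2.intersectConvexConvex(h,H[n]);v+=1-a/(cv2.contourArea(h)+cv2.contourArea(H[n])-a)
    return v
for ns in(("top",),("scene",),("top","scene")):
    r=minimize(cost,[.72,-.03,-.03],args=(ns,),method='Nelder-Mead',options=dict(initial_simplex=[[.72,-.03,-.03],[.75,-.03,-.03],[.72,0,-.03],[.72,-.03,.05]],xatol=1e-5,fatol=1e-6,maxiter=2000));print(ns,r.x,r.fun)
p=r.x
im=cv2.imread("pics/top0.png")
for X in([-197,-78,122],[-197,78,122],[-112,78,122],[-112,-78,122],[-179,0,122.5],[-220,-180,115],[-220,180,115],[265,180,115],[265,-180,115]):
    q=proj(C['top'],W(p,X))[0];print(X,q.round(1),W(p,X).round(4));cv2.circle(im,tuple(np.round(q*1).astype(int)),1,(0,255,255),-1)
cv2.imwrite("pics/o.png",cv2.resize(im[200:280,225:385],None,fx=5,fy=5,interpolation=cv2.INTER_CUBIC))
E
```

```text
top [  235    82   144   188 12653]
scene [  190   169   172   185 10539]
('top',) [ 0.61339398 -0.04909973 -0.02738031] 0.015197574811172232
('scene',) [ 0.59913606 -0.04718061 -0.0275841 ] 0.05681437898065178
('top', 'scene') [ 0.61005894 -0.04900871 -0.02730625] 0.0887302909621297
[-197, -78, 122] [333.2 260.5] [[ 0.411  -0.1216  0.122 ]]
[-197, 78, 122] [272.8 257.5] [[0.4153 0.0343 0.122 ]]
[-112, 78, 122] [274.4 224.6] [[0.5002 0.032  0.122 ]]
[-112, -78, 122] [334.6 227.6] [[ 0.496  -0.1239  0.122 ]]
[-179, 0, 122.5] [303.3 252. ] [[ 0.4311 -0.0441  0.1225]]
[-220, -180, 115] [372.  271.3] [[ 0.3852 -0.2229  0.115 ]]
[-220, 180, 115] [233.1 264.4] [[0.3951 0.1369 0.115 ]]
[265, 180, 115] [243.2  80.9] [[0.8799 0.1237 0.115 ]]
[265, -180, 115] [379.   87.2] [[ 0.87   -0.2362  0.115 ]]
```

View pics/o.png

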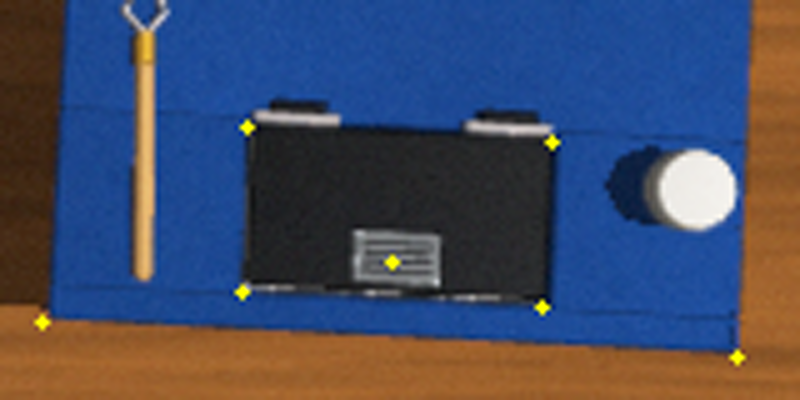

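The overlay fits to about 1 px. The cover sits roughly 1 px to the right of and above the prediction, so the wheel is at about (0.612, −0.051), yaw −1.55°. I'll turn and shut the gripper, then travel to above the pad.

apply_moves([
  [0,0,6.53,0,0,0,-1],
  [0,0,6.53,0,0,0,-1],
  [0,0,6.53,0,0,0,-1],
  [0,0,6.53,0,0,0,-1],
  [0,0,0,0,-2,0,-1],
  [0,0,0,0.5,-3,0,-1],
  [0,0,0,0.9,-3.6,0,-1],
  [0,0,0,0.9,-3.6,0,-1],
])

```text
t: 0.9
eef_pos: [0.3068, -0.4912, 0.2527]
orientation: [-3.141, 0.044, 0.001]
force: [0.8, -0.5, 0.9]
width: -0.0001
grip_force: 0.0
```

apply_moves([
  [0,0,0,0.9,-3.6,0,-1],
  [0,0,0,0.9,-3.6,0,-1],
  [0,0,0,0.9,-3.6,0,-1],
  [0,0,0,0.9,-3.6,0,-1],
  [0,0,0,0.9,-3.6,0,-1],
  [0,0,0,0.9,-3.6,0,-1],
  [0,0,0,0.9,-3.6,0,-1],
  [0,0,0,0.9,-3.6,0,-1],
])

```text
t: 1.7
eef_pos: [0.3866, -0.2051, 0.2532]
orientation: [3.141, -0.043, -0.001]
force: [0.2, 0.2, 0.2]
width: -0.0001
grip_force: 0.0
```

apply_moves([
  [0,0,0,0.9,-3.6,0,-1],
  [0,0,0,0.9,-3.6,0,-1],
  [0,0,0,0.9,-3,0,-1],
  [0,0,0,0.9,-3,0,-1],
  [0,0,0,0.4,-1,0,-1],
  [0,0,0,0,0,0,-1],
  [0,0,0,0,0,0,-1],
])

```text
t: 2.4
eef_pos: [0.4301, -0.0669, 0.253]
orientation: [3.141, -0.044, -0.001]
force: [0.4, -0.5, -0.3]
width: 0.0002
grip_force: 0.0
```

```bash
cat >> h.py <<'E'
P=[.612,-.051,-.0262]
def where(s,p=P):  # TCP in the wheel frame (mm), yaw vs wheel deg, tilt
    d=s['eef_pos']-np.array([p[0],p[1],0]);c,sn=np.cos(p[2]),np.sin(p[2])
    R=Ro.from_rotvec(s['orientation']).as_matrix()
    return (np.array([c*d[0]+sn*d[1],-sn*d[0]+c*d[1],d[2]])*1000).round(1),np.degrees(np.arctan2(R[1,0],R[0,0])-p[2]).round(2),R[:,2].round(4),s['force'].round(1),round(s['t'],2),round(s['width'],4)
E
python3 - <<'E'
from h import *
from station import robot
c=robot.calibration("wrist")
cv2.imwrite("pics/w1.png",robot.grab_frame("wrist")[:,:,::-1])
print(where(robot.sense()),c)
E
```

```text
(array([-181.5,  -21. ,  253.1]), np.float64(-0.17), array([-8.e-04, -5.e-04, -1.e+00]), array([-0.4, -0.2,  0.8]), 2.45, -0.0) {'fx': 325.19226210127806, 'fy': 325.19226210127806, 'cx': 281.94017954566124, 'cy': 212.16975444975432, 'R': array([[-2.84526970e-02, -9.99594729e-01,  9.06543195e-04],
       [-9.51403515e-01,  2.73591471e-02,  3.06729243e-01],
       [-3.06629737e-01,  7.86478582e-03, -9.51796380e-01]]), 't': array([-0.05439113,  0.37153934,  0.51208265])}
```

View pics/w1.png

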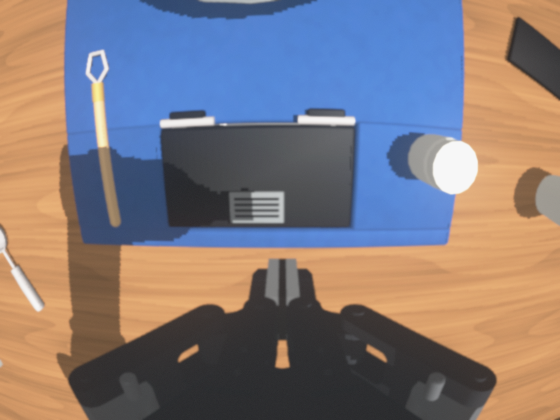

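In the wrist view the pad is at (257, 207). The cover corners are about (168, 227), (352, 227), (163, 125) and (356, 125), and the closed fingertips are at (282, 265). I'll unproject these points to refine the wheel pose.

Run:
```python
from h import *
from station import robot
c=robot.calibration("wrist");R=np.array(c['R']);t=np.array(c['t']);o=-R.T@t
print('cam',o)
for n,u,v,z in(("pad",257,207,.1225),("FL",168,227,.1225),("FR",352,227,.1225),("BL",163,125,.1225),("BR",356,125,.1225),("deckFL",83,243,.115),("deckFR",447,243,.115)):
    a=np.array([u-c['cx'],v-c['cy']]);r=np.hypot(*a);th=r/c['fx']
    d=R.T@np.r_[np.sin(th)*a/r,np.cos(th)];X=o+d*(z-o[2])/d[2]
    e=X-np.array([P[0],P[1],0]);cs,sn=np.cos(P[2]),np.sin(P[2]);print(n,X.round(4),'wheel',(np.array([cs*e[0]+sn*e[1],-sn*e[0]+cs*e[1]])*1000).round(1))
```

```text
cam [ 0.50886196 -0.06899396  0.37350945]
pad [ 0.433  -0.0468  0.1225] wheel [-179.    -0.5]
FL [0.4175 0.0314 0.1225] wheel [-196.5   77.3]
FR [ 0.4132 -0.1251  0.1225] wheel [-196.8  -79.2]
BL [0.5038 0.0258 0.1225] wheel [-110.2   73.9]
BR [ 0.4974 -0.1264  0.1225] wheel [-112.6  -78.4]
deckFL [0.3993 0.1322 0.115 ] wheel [-217.5  177.5]
deckFR [ 0.3901 -0.2227  0.115 ] wheel [-217.3 -177.5]
```

The pose holds to about 2 mm. I'll descend onto the pad.

apply_moves([
  [0,0,0,0.25,-2.05,0,-1],
  [0,0,0,0,0,3,-1],
  [0,0,0,0,0,3,-1],
  [0,0,0,0,0,2.5,-1],
  [0,0,0,0,0,1.5,-1],
  [0,0,0,0,0,0.5,-1],
  [0,0,0,0,0,0,-1],
  [0,0,0,0,0,0,-1],
])

```text
t: 3.25
eef_pos: [0.4341, -0.0459, 0.149]
orientation: [3.141, -0.044, 0.002]
force: [-0.9, -0.0, 0.5]
width: 0.0001
grip_force: 0.0
```

apply_moves([
  [0,0,0,0,0,0.2,-1],
  [0,0,0,0,0,0.1,-1],
  [0,0,0,0,0,0,-1],
])

```text
t: 3.55
eef_pos: [0.4338, -0.0454, 0.1456]
orientation: [3.141, -0.043, 0.001]
force: [0.4, -0.2, 0.5]
width: -0.0
grip_force: 0.0
```

apply_moves([
  [0,0,0,0,0,0.2,-1],
  [0,0,0,0,0,0.2,-1],
  [0,0,0,0,0,0,-1],
])

```text
t: 3.85
eef_pos: [0.4337, -0.0453, 0.1412]
orientation: [3.141, -0.042, 0.0]
force: [-0.8, -1.1, 2.2]
width: -0.0002
grip_force: 1.2
```

apply_moves([
  [0,0,0,0,0,0.15,-1],
  [0,0,0,0,0,0,-1],
  [0,0,0,0,0,0,-1],
])

```text
t: 4.15
eef_pos: [0.4337, -0.0453, 0.1398]
orientation: [3.141, -0.042, 0.0]
force: [-0.4, -0.1, 3.4]
width: -0.0001
grip_force: 1.7
```

apply_moves([
  [0,0,0,0,0,0.06,-1],
  [0,0,0,0,0,0,-1],
  [0,0,0,0,0,-4,-1],
  [0,0,0,0,0,-4.5,-1],
  [0,0,0,0,0,-4,-1],
  [0,0,0,0,0,-1,-1],
  [0,0,0,0,0,0,-1],
  [0,0,0,0,0,0,-1],
])

```text
t: 4.95
eef_pos: [0.4328, -0.0454, 0.2728]
orientation: [3.141, -0.043, -0.003]
force: [-0.0, 0.3, -0.1]
width: 0.0004
grip_force: 0.0
```

apply_moves([
  [0,0,0,0.2,-1.2,0,-1],
  [0,0,0,0.3,-1.2,0,-1],
  [0,0,0,0.2,-1.2,0,-1],
  [0,0,0,0.2,-1.2,0,-1],
  [0,0,0,0,0,0,-1],
  [0,0,0,0,0,0,-1],
  [0,0,0,0,0,0,-1],
])

```text
t: 5.65
eef_pos: [0.4438, 0.0019, 0.2741]
orientation: [3.141, -0.043, -0.0]
force: [-0.1, -0.1, -0.1]
width: 0.0
grip_force: 0.0
```

Run:
```python
from h import *
from station import robot
cv2.imwrite("pics/w2.png",robot.grab_frame("wrist")[:,:,::-1])
print(where(robot.sense()))
```

```text
(array([-169.5,   48.4,  274.2]), np.float64(-0.1), array([-1.e-04, -3.e-04, -1.e+00]), array([ 0.3,  0.5, -0. ]), 5.7, 0.0002)
```

View pics/w2.png

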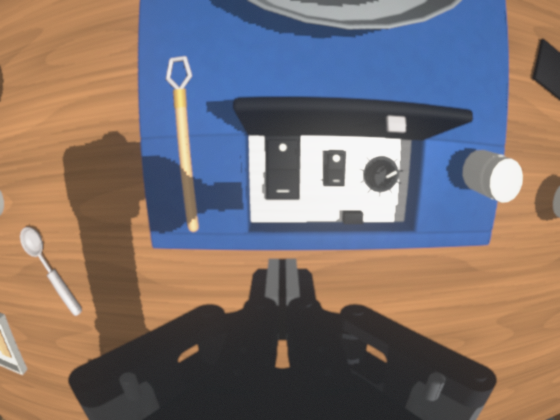

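The cover stands open. The large rocker is at (282, 168), with the power rocker at (335, 167) and the knob at (381, 174). I'll go down on the rocker's near end.

apply_moves([
  [0,0,0,0.2,0,3,-1],
  [0,0,0,0,0,3.5,-1],
  [0,0,0,0,0,3,-1],
  [0,0,0,0,0,2.5,-1],
  [0,0,0,0,0,1.5,-1],
  [0,0,0,0,0,0.5,-1],
  [0,0,0,0,0,0.2,-1],
  [0,0,0,0,0,0,-1],
])

```text
t: 6.5
eef_pos: [0.4464, 0.0022, 0.1327]
orientation: [3.141, -0.043, 0.001]
force: [-0.1, -0.0, -0.3]
width: 0.0001
grip_force: 0.0
```

apply_moves([
  [0,0,0,0,0,0.3,-1],
  [0,0,0,0,0,0.3,-1],
  [0,0,0,0,0,0.2,-1],
  [0,0,0,0,0,0,-1],
])

```text
t: 6.9
eef_pos: [0.4458, 0.0023, 0.1241]
orientation: [3.141, -0.042, -0.0]
force: [-1.3, -0.3, 0.7]
width: 0.0001
grip_force: 0.5
```

apply_moves([
  [0,0,0,0,0,0.2,-1],
  [0,0,0,0,0,0.2,-1],
  [0,0,0,0,0,0,-1],
])

```text
t: 7.2
eef_pos: [0.4459, 0.0023, 0.1199]
orientation: [-3.141, 0.043, 0.0]
force: [-0.1, 0.0, -0.1]
width: -0.0
grip_force: 0.0
```

apply_moves([
  [0,0,0,0,0,0.2,-1],
  [0,0,0,0,0,0.15,-1],
  [0,0,0,0,0,0,-1],
])

```text
t: 7.5
eef_pos: [0.4461, 0.0023, 0.117]
orientation: [3.141, -0.043, 0.0]
force: [-2.7, -0.0, 6.0]
width: 0.0
grip_force: 3.0
```

apply_moves([
  [0,0,0,0,0,-1,-1],
  [0,0,0,0,0,-3,-1],
  [0,0,0,0,0,-4,-1],
  [0,0,0,0,0,-4,-1],
  [0,0,0,0,0,-3,-1],
  [0,0,0,0,0,0,-1],
  [0,0,0,0,0,0,-1],
])

```text
t: 8.2
eef_pos: [0.4461, 0.0023, 0.2674]
orientation: [3.141, -0.043, 0.003]
force: [0.7, 0.0, -0.7]
width: 0.0001
grip_force: 0.0
```

Run:
```python
from h import *
from station import robot
cv2.imwrite("pics/w3.png",robot.grab_frame("wrist")[:,:,::-1])
print(where(robot.sense()))
```

```text
(array([-167.9,   48.8,  266.4]), np.float64(-0.06), array([-5.e-04, -2.e-04, -1.e+00]), array([-0.1, -0.2, -0.3]), 8.25, -0.0003)
```

View pics/w3.png

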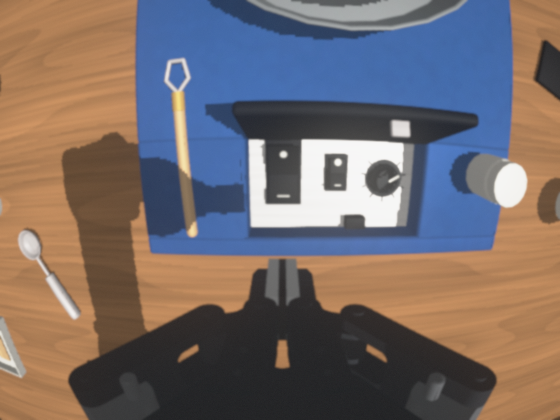

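The rocker bottomed at tip height 95 with 6 N, so its near end is down, and nothing else has moved. Next I'll go over and behind the open cover.

apply_moves([
  [0,0,0,1.5,0.6,0,-1],
  [0,0,0,2.5,1,0,-1],
  [0,0,0,2.5,1,0,-1],
  [0,0,0,2.5,1,0,-1],
  [0,0,0,1.8,0.8,0,-1],
  [0,0,0,1,0.5,0,-1],
  [0,0,0,0,0,0,-1],
  [0,0,0,0,0,0,-1],
])

```text
t: 9.05
eef_pos: [0.5619, -0.0495, 0.2659]
orientation: [-3.141, 0.042, 0.003]
force: [-0.1, -0.0, 0.6]
width: -0.0003
grip_force: 0.0
```

apply_moves([
  [0,0,0,0,0,1.5,-1],
  [0,0,0,0,0,2.2,-1],
  [0,0,0,0,0,1.5,-1],
  [0,0,0,0,0,1,-1],
  [0,0,0,0,0,0,-1],
  [0,0,0,0,0,0,-1],
])

```text
t: 9.65
eef_pos: [0.5626, -0.0496, 0.2052]
orientation: [-3.141, 0.042, -0.001]
force: [-1.0, 0.4, 0.5]
width: -0.0003
grip_force: 0.0
```

Run:
```python
from h import *
from station import robot
s=robot.sense();w=where(s);print(w)
for th in (100,90,80,70,60,50,40,30,20,10,0,-4.3):
    t=np.radians(th);r=80
    x=-109-r*np.cos(t)+5.5*np.sin(t)+11; z=117+r*np.sin(t)+5.5*np.cos(t)+22
    print(th,round(x,1),round(z,1))
```

```text
(array([-4.950e+01,  1.000e-01,  2.052e+02]), np.float64(-0.03), array([ 5.e-04, -0.e+00, -1.e+00]), array([-1. ,  0.4,  0.5]), 9.65, -0.0003)
100 -78.7 216.8
90 -92.5 219.0
80 -106.5 218.7
70 -120.2 216.1
60 -133.2 211.0
50 -145.2 203.8
40 -155.7 194.6
30 -164.5 183.8
20 -171.3 171.5
10 -175.8 158.3
0 -178.0 144.5
-4.3 -178.2 138.5
```

apply_moves([
  [0,0,0,-1.55,0,-0.2,-1],
  [0,0,0,-1.3,0,-0.5,-1],
  [0,0,0,-1.4,0,-0.4,-1],
  [0,0,0,-1.4,0,0,-1],
  [0,0,0,-1.4,0,0.25,-1],
])

```text
t: 10.15
eef_pos: [0.4923, -0.0478, 0.2149]
orientation: [3.141, -0.043, 0.006]
force: [1.9, 0.5, -0.0]
width: -0.0001
grip_force: 1.0
```

apply_moves([
  [0,0,0,-1.3,0,0.5,-1],
  [0,0,0,-1.2,0,0.7,-1],
  [0,0,0,-1.05,0,0.9,-1],
  [0,0,0,-0.9,0,1.05,-1],
  [0,0,0,0,0,0,-1],
])

```text
t: 10.65
eef_pos: [0.4457, -0.0468, 0.1811]
orientation: [3.141, -0.043, -0.003]
force: [-0.4, -0.4, 1.7]
width: -0.0001
grip_force: 0.7
```

Run:
```python
from h import *
from station import robot
cv2.imwrite("pics/w4.png",robot.grab_frame("wrist")[:,:,::-1])
print(where(robot.sense()))
```

```text
(array([-1.653e+02, -1.000e-01,  1.816e+02]), np.float64(-0.05), array([-1.e-03, -3.e-04, -1.e+00]), array([ 1.1, -0.5,  2.2]), 10.7, 0.0001)
```

View pics/w4.png

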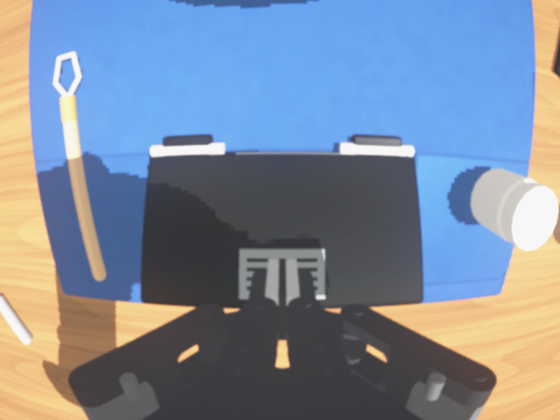

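The cover is following under the fingertips, which rest on its pad at (282, 275), and it is about 30° open. I'll continue down to the stop.

apply_moves([
  [0,0,0,-0.6,0,1.2,-1],
  [0,0,0,-0.45,0,1.3,-1],
  [0,0,0,-0.2,0,1.1,-1],
  [0,0,0,0,0,0.4,-1],
  [0,0,0,0,0,0,-1],
])

```text
t: 11.2
eef_pos: [0.4354, -0.0464, 0.1415]
orientation: [-3.141, 0.043, 0.001]
force: [-0.7, -0.5, 2.5]
width: 0.0001
grip_force: 1.1
```

apply_moves([
  [0,0,0,0,0,0.2,-1],
  [0,0,0,0,0,0.1,-1],
  [0,0,0,0,0,0,-1],
])

```text
t: 11.5
eef_pos: [0.4354, -0.0463, 0.1397]
orientation: [3.141, -0.043, 0.0]
force: [-3.0, 0.5, 12.3]
width: -0.0006
grip_force: 6.5
```

At the stop with 12 N. I'll lift slightly first to see whether it latches.

apply_moves([
  [0,0,0,0,0,-0.4,-1],
  [0,0,0,0,0,-0.6,-1],
  [0,0,0,0,0,-1,-1],
  [0,0,0,0,0,0,-1],
  [0,0,0,0,0,0,-1],
  [0,0,0,0,0,0,-1],
])

```text
t: 12.1
eef_pos: [0.4348, -0.0464, 0.1585]
orientation: [3.141, -0.043, -0.001]
force: [-0.1, -1.1, 0.6]
width: 0.0002
grip_force: 0.0
```

apply_moves([
  [0,0,0,0,0,-2,-1],
  [0,0,0,0,0,-4,-1],
  [0,0,0,0,0,-4,-1],
  [0,0,0,0,0,-2,-1],
  [0,0,0,0,0,0,-1],
  [0,0,0,0,0,0,-1],
])

```text
t: 12.7
eef_pos: [0.4348, -0.0464, 0.2783]
orientation: [3.141, -0.043, -0.0]
force: [-0.9, 0.4, -1.0]
width: -0.0
grip_force: 0.0
```

Run:
```python
from h import *
from station import robot
cv2.imwrite("pics/w5.png",robot.grab_frame("wrist")[:,:,::-1])
print(where(robot.sense()))
```

```text
(array([-1.777e+02, -1.000e-01,  2.776e+02]), np.float64(-0.05), array([-0.0019, -0.    , -1.    ]), array([ 0.4,  1.4, -0.8]), 12.75, -0.0002)
```

View pics/w5.png

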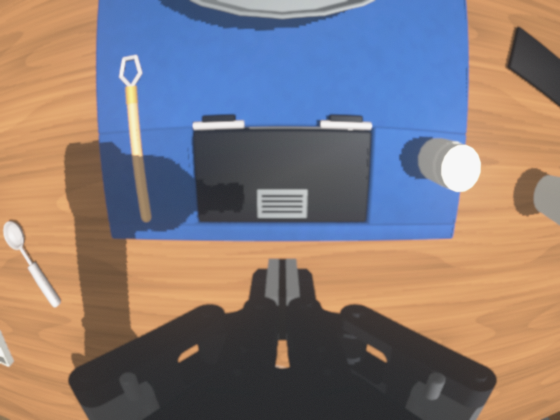

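The cover is shut at (193–371, 127–222), the gripper is clear above it, and the pot and tool are where they were.

```bash
python3 -c "
from station import robot
print(robot.close_job())"
```

```text
the job is handed in; nothing more can be done
None
```

I opened the cover, snapped the direction rocker near end down, latched the cover shut again and drew the arm back clear; the job was handed in at about 12.8 s, but no verdict came back.

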